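# Load the relay drawer of a PLC trainer

## Task

Lift the selector lever out of its green run notch and drop it into the orange service notch. With the pin tool, hold the recessed red release button down while you push the relay drawer all the way out, put the pin tool back in its blue stand, and stand every orange relay on the bench upright in the drawer. Push the drawer home until its latch holds, only then return the lever to the green run notch, and leave the phone, cup, carton, mouse, screwdriver and terminal block where they are.

Things in the scene. Friction and masses are not known exactly. Their poses are not given: they have to be found in the camera images.
- cassette: relay cassette housing, fixed to the bench: box 172 x 120 x 56 mm (x, y, z) with aluminium sides and a smoked see-through 6 mm cover (underside at z 50, top at z 56 mm); origin under its centre. The drawer comes out of its -y side; two 5 mm high runners lie on the bench in front of it (x = +-60, out to y = -205 mm)
- tray (a joint): relay drawer: 0 = home (latched), 0.105 = all the way out; it moves along the housing's -y axis with about 2 N of friction and stays where it is left. A spring latch with three teeth 35 mm apart stops it from going out unless the release button is down (it catches the next tooth if the button comes up on the way, at 0, 0.035 and 0.070); it goes in freely, clicking past the teeth (about 10 N), without the button
- tray_well (a point): centre of the drawer's inner floor, moves with the drawer, axes as the housing's (drawer opens to -y). The open-topped well is 140 mm in x by 100 mm in y; rim on the x sides and at +y 12 mm above the floor, the black nose 36 mm above the floor at -y. The floor is 10 mm above the bench. When the drawer is home the well is under the smoked cover (gap 40 mm)
- nose_front (a point): centre of the front (-y) face of the drawer's black nose, 26 mm above the bench, moves with the drawer. The nose is 160 mm wide (x), 45 mm deep (y) and its top is 46 mm above the bench; it always stands outside the cover
- recess (a point): centre of the mouth of the square recess (12 x 12 mm, yellow frame) in the top of the drawer's nose, 46 mm above the bench, 23.5 mm behind the nose's front face, moves with the drawer; axes as the housing's. The red button's top lies 8 mm below the mouth; recess walls are upright, so a pin in the recess can push the drawer along
- release (a joint): release button: 0 = up, 0.006 = fully down; a spring of 2 N at the top, 5 N fully down. The latch is free at 0.0045 and more
- release_cap: the red cap of the release button, 10.8 mm square, at the bottom of the recess; its origin lies 0.038 m below its top face and 72.5 mm in +y from it
- selector: selector box, fixed: 75 x 135 x 40 mm (x, y, z) grey, origin under its centre; two aluminium gate cheeks along y on its top reach 62 mm above the bench. Green plate at the -y end (run), orange plate at the +y end (service)
- sel_slide (a joint): lever along the selector's +y axis: 0 = over the run notch (green), 0.060 = over the service notch (orange)
- sel_lift (a joint): lever height: 0 = down in a notch, 0.025 = lifted fully. The crossbar must be lifted more than 0.012 to pass the gate between the notches; a weak spring (3 N with its weight) pulls it down
- lever_knob (a point): centre of the lever's black knob (red spot on top), an upright cylinder 28 mm across and 30 mm tall on a 10 mm post, 107 mm above the bench when down; moves with the lever
- pin_stand: blue stand, fixed, 60 x 60 x 40 mm, origin under its centre, with a 15 mm square hole 38 mm deep in the middle of its top
- pin: pin tool, 60 g, standing in the stand: steel pin 6 mm across and 34 mm long pointing down, a round flange 26 mm across and 4 mm thick (34 to 38 mm above the tip) that rests on the stand's top, and an orange handle 20 x 20 mm from 38 to 86 mm above the tip; origin at the pin's tip, z up along the handle. In the stand the tip is 6 mm above the bench
- relay1: relay (one of up to four alike, some may be absent): orange block 28 (x) x 36 (y) x 20 mm (z) tall, 35 g, black foot, white dot on top; origin at the centre of its underside, z up out of its top. Stands loose on the bench at the start
- relay2: relay (one of up to four alike, some may be absent): orange block 28 (x) x 36 (y) x 20 mm (z) tall, 35 g, black foot, white dot on top; origin at the centre of its underside, z up out of its top. Stands loose on the bench at the start
- relay3: relay (one of up to four alike, some may be absent): orange block 28 (x) x 36 (y) x 20 mm (z) tall, 35 g, black foot, white dot on top; origin at the centre of its underside, z up out of its top. Stands loose on the bench at the start
- relay4: relay (one of up to four alike, some may be absent): orange block 28 (x) x 36 (y) x 20 mm (z) tall, 35 g, black foot, white dot on top; origin at the centre of its underside, z up out of its top. Stands loose on the bench at the start
- phone: black phone lying flat, 75 x 155 x 9 mm (x, y, z), origin under its centre; leave alone
- paper_cup: white paper cup, 74 mm across, 85 mm tall, origin under its centre; leave alone
- carton: small cardboard carton 55 x 85 x 35 mm, origin under its centre; leave alone
- mouse: black computer mouse 105 x 60 x 32 mm, origin under its centre; leave alone
- screwdriver: screwdriver lying along its x, about 0.2 m long; leave alone
- terminal: green terminal block 18 x 36 x 13 mm, origin under its centre; leave alone
There are look-alikes about, which are no part of the job. Leave any pink or purple look-alike of the relay2 alone.

How it is judged:
By the outcome, as a careful person would: the job done as asked, in the order asked, and still so for the second after the job is handed in, with the robot touching nothing.
Of relay1, relay2, relay3, relay4 only 2 to 4 are there at a start; the rules pass over those that are not, and their reading is None.
At some moment in a run one of relay1, relay2, relay3, relay4 may be knocked a few centimetres aside while the robot is not near it.
It also fails if it takes over 210 s, if anything falls off the work surface, if the arm or the gripper's body presses on something with over 40 N, if the wrist force passes 120 N, or if a joint passes its speed limit or range.

## Robot

A 7-joint arm with a two-finger parallel gripper is mounted at the origin on the work surface. World frame = base frame: x ahead of the robot, y to its left, z up, the work surface at z = 0. Lengths are in m, angles in rad, forces in N, time in s.
With the tool pointing down it reaches from about 0.35 to 0.9 m from the base axis. Payload 8.1 kg.
Tool frame: the origin (TCP) lies where the fingers leave the gripper's body, on its centre line; the fingertips stand 66 mm ahead of it and the grasp point (between the pads) lies 47 mm ahead of it (arm.tip_reach is the distance from the TCP to the fingertips, in m); z points along the fingers, y is the direction in which the jaws open and shut (so a half turn about z gives the same grasp; the last joint's range is limited). The gripper opens to 92 mm and grips with 3 to 60 N. Pads are 19 mm wide; open, the fingers measure 130 mm over their backs; the gripper's body (75 mm by 190 mm) begins 47 mm behind the grasp point.
Start: joints at [-1.295, 0.434, 0.025, 1.573, -0.012, 1.134, -0.075], TCP at [0.231, 0.581, 0.292] pointing down, gripper open.
Joint ranges: [-2.62, 2.62], [-0.44, 2.09], [-1.27, 1.32], [0.08, 2.57], [-1.32, 4.46], [0.12, 2], [-2.74, 2.74]. Speed limits (rad/s): [2.22, 2.22, 3.01, 3.01, 3.14, 3.14, 3.14].

## Interface

Orientations are given as a rotation vector (axis times angle).
In Python, from cell import arm gives the robot as it stands.
- The arm moves only by the tool carry_out, never from a script. Its argument "plan" is a list of rows, each a list of 5 numbers: the shift along the world's x, y, z in cm, then the turn about the world's z in rad, then the finger opening in cm, from 0 to 9.18. In form: [[tx, ty, tz, spin, fingers], ...]. A call has 1 to 20 rows; each row is the pose to reach, as a shift and turn from the pose measured when the call began; what a row does not reach only later rows make up. A row lasts 1/10 s, in which the tool goes at most 50 mm and 8.59 degrees, less where a joint would pass 70% of its speed; a pose out of reach is approached as far as the arm can. A call with a gripper value outside its range is refused whole. The fingers move at their own pace and stop on an object; "squeeze" is the grip in N (left out, the last holds). Time passes only in rows, so rows that repeat a pose let the fingers close. It gives the time, the measured TCP pose, the force and the opening at its end, in the units of the state.
- arm.observe(): the state, without advancing time (a new reading comes with each control period).
- arm.get_image(name): name is "scene" or "top"; returns (picture, depth): 420x560x3 uint8, red, green, blue; 420x560 float32, m along the optical axis (not along the pixel's ray), 0 where there is no reading.
- arm.get_calibration(name): a dict with "intrinsics" (3x3 intrinsics, pixels), "D" ([k1, k2, p1, p2, k3] as OpenCV has them; the pictures are not rectified), "rvec" (rotation vector, rad) and "tvec" (3), from world to camera coordinates, as OpenCV has them. Camera axes: x right, y down, z forward; pixel columns grow to the right and rows downward; lengths in m; the calibration is good to about 2 mm. A picture is of the moment at which its call begins. get_calibration takes no time and is no camera call.
- arm.sign_off(): hands the job in, once; it reports no verdict.
The state is a dict: "clock": time; "joints": joint angles; "dq": joint speeds; "joint_efforts": joint torques, N m; "position": TCP position; "ee_rot": TCP orientation; "force": force on the tool from outside, world axes, zero at the start; "ft_torque": the same for the moment, N m; "width": opening from 0.0 (shut) to 1.0 (fully open).
Only numpy, scipy, OpenCV 4.12 (cv2) and the standard library are available. Lean on these libraries where they do the work, as an engineer would, in place of code of your own. Each camera call takes 0.05 s, during which the arm holds its last target. There are 200 camera calls.

## Working session

There is one attempt and no reset: what is moved stays moved. The work goes in short steps, Python scripts to look and compute and a tool call to move; the robot and the scene stay as the last step left them, time stands still between calls to the robot, and variables do not carry over. Pictures are saved under pics/ and viewed, about 12 in all and at most 16, crops included, and the job is handed in when it is done.

Besides the shell and the picture viewer there is one more tool, called after "Call:" in YAML: its name, and indented under it one key for each argument. carry_out: Moves the arm, as the interface text tells. Its arguments: {"type":"object","properties":{"plan":{"type":"array"},"squeeze":{"type":"number"}},"required":["plan"]}

```bash
mkdir -p pics; ls; cat > h.py <<'E'
import numpy as np, cv2
from cell import arm
def cal(n):
    c=arm.get_calibration(n);K=np.array(c["intrinsics"],float);D=np.array(c["D"],float)
    R=cv2.Rodrigues(np.array(c["rvec"],float))[0];t=np.array(c["tvec"],float).ravel();return K,D,R,t
def ray(n,uv):
    K,D,R,t=cal(n);p=cv2.undistortPoints(np.array(uv,float).reshape(-1,1,2),K,D).reshape(-1,2)
    d=np.c_[p,np.ones(len(p))]@R;return -R.T@t,d
def plane(n,uv,z):
    o,d=ray(n,uv);return o+d*((z-o[2])/d[:,2])[:,None]
def proj(n,P):
    K,D,R,t=cal(n);return cv2.projectPoints(np.array(P,float).reshape(-1,1,3),cv2.Rodrigues(R)[0],t,K,D)[0].reshape(-1,2)
def cloud(n,depth):
    K,D,R,t=cal(n);h,w=depth.shape;u,v=np.meshgrid(np.arange(w),np.arange(h))
    p=cv2.undistortPoints(np.stack([u,v],-1).reshape(-1,1,2).astype(float),K,D).reshape(-1,2)
    return ((np.c_[p,np.ones(len(p))]*depth.reshape(-1,1)-t)@R).reshape(h,w,3)
def snap(n,name=None):
    im,d=arm.get_image(n)
    if name: cv2.imwrite(f"pics/{name}.png",im[:,:,::-1])
    return im,d
E
python3 - <<'E'
from h import *
for n in("top","scene"):
    im,d=snap(n,n+"0");np.savez(n+"0.npz",im=im,d=d);K,D,R,t=cal(n);print(n,-R.T@t,R[2],K[0,0])
s=arm.observe();print(s)
E
```

```text
pics
top [0.34202078 0.06158534 1.3571021 ] [ 0.14676635 -0.02161662 -0.98893496] 473.52762714477905
scene [1.12586079 0.56111932 0.70995707] [-0.58268277 -0.51346431 -0.62994857] 381.3005321838885
{'clock': 0.1, 'joints': array([-1.29460678,  0.43513835,  0.02497977,  1.57401196, -0.01161101,
        1.13402035, -0.07509041]), 'dq': array([ 0.00104903, -0.00240243,  0.00129862, -0.00404696,  0.00024791,
       -0.00058055, -0.00042182]), 'joint_efforts': array([ 4.63216013e-03, -6.69115877e+01,  9.89046581e-01, -3.15146685e+01,
       -6.04478270e-02,  3.74202244e-02,  3.79152607e-05]), 'position': array([0.2310258 , 0.58032839, 0.29153049]), 'ee_rot': array([-5.91530574e-01, -3.08524846e+00,  2.23848229e-03]), 'force': array([-0.0349739 , -0.54055386,  1.22136576]), 'ft_torque': array([-0.00848839, -0.00048835,  0.01671093]), 'width': 1.0002264981570177}
```

View pics/top0.png

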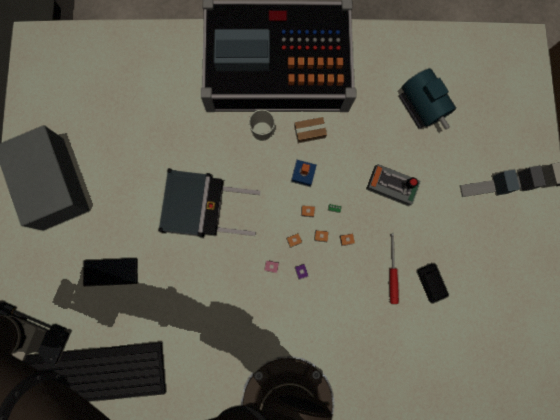

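View pics/scene0.png

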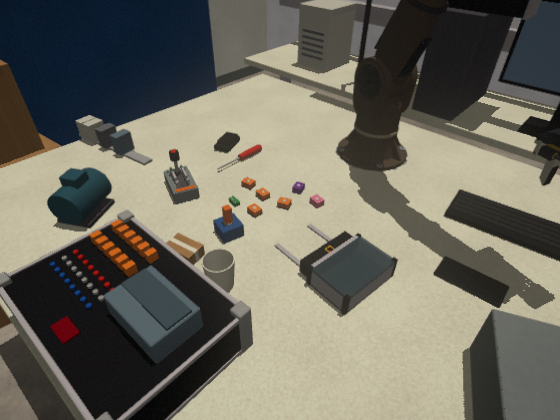

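Top view: cassette at (190,203), its nose and yellow recess at (211,205), pin stand at (305,172), selector at (394,184) with its knob at (412,183). There are four orange relays at (308,211), (294,240), (321,236) and (347,239). The pink block (272,266), purple block (302,271) and green terminal (335,208) are look-alikes to leave alone. The next crop enlarges this area to confirm.

```bash
cat >> h.py <<'E'
def blobs(n,im,lo,hi,z,roi=None,amin=15):
    """colour blobs (HSV range) -> centre px, area, world xy at plane z, minAreaRect edges dir/size"""
    m=cv2.inRange(cv2.cvtColor(im,cv2.COLOR_RGB2HSV),np.array(lo),np.array(hi))
    if roi: k=np.zeros_like(m);x0,y0,x1,y1=roi;k[y0:y1,x0:x1]=1;m*=k
    out=[]
    for c in cv2.findContours(m,cv2.RETR_EXTERNAL,cv2.CHAIN_APPROX_NONE)[0]:
        if cv2.contourArea(c)<amin: continue
        P=plane(n,c.reshape(-1,2),z)[:,:2]*1000
        (cx,cy),(w,h),a=cv2.minAreaRect(P.astype(np.float32))
        out.append((c.reshape(-1,2).mean(0).round(1),cv2.contourArea(c),np.array([cx,cy]).round(1),np.array([w,h]).round(1),round(a,1)))
    return out
E
python3 - <<'E'
from h import *
f=np.load("top0.npz");im,d=f["im"],f["d"];roi=(140,140,450,300)
print("orange z20");[print(*b) for b in blobs("top",im,(5,140,90),(18,255,255),.02,roi)]
print("blue z40");[print(*b) for b in blobs("top",im,(100,120,40),(125,255,255),.04,roi)]
print("red z122");[print(*b) for b in blobs("top",im,(0,170,80),(4,255,255),.122,(380,160,440,220),4)]
c=cloud("top",d)
for uv in [(190,203),(211,205),(212,190),(305,170),(394,184),(411,183),(308,211),(250,300),(321,236)]: print(uv,c[uv[1],uv[0]].round(4))
a=cv2.resize(im[150:250,150:270],None,fx=5,fy=5,interpolation=2);b=cv2.resize(im[155:285,260:430],None,fx=4.6,fy=4.6,interpolation=2)
cv2.imwrite("pics/a.png",a[:,:,::-1]);cv2.imwrite("pics/b.png",b[:,:,::-1])
E
```

```text
orange z20
[347. 239.] 91.0 [ 451.1 -175.5] [25.6 34.4] 9.8
[293.8 239.8] 88.5 [450.2 -24. ] [25.1 34.1] 18.1
[321.  235.5] 92.0 [ 461.6 -101.2] [34.2 25.8] 88.7
[307.6 210.7] 90.5 [533.5 -64. ] [31.6 26.1] 89.1
[376.2 176. ] 77.0 [ 633.7 -266.5] [14.2 60.4] 68.2
[305.2 167.3] 31.5 [660.  -59.9] [19.  18.8] 75.5
blue z40
[303.7 172.2] 203.0 [641.6 -52.8] [54.1 57.5] 75.5
red z122
[413.3 181.5] 24.0 [ 596.5 -341. ] [16.7 13.7] 89.9
(190, 203) [0.5504 0.2654 0.0588]
(211, 205) [0.5469 0.2089 0.0433]
(212, 190) [0.5893 0.2063 0.0455]
(305, 170) [ 0.6346 -0.0522  0.095 ]
(394, 184) [ 0.6045 -0.3096  0.0483]
(411, 183) [ 0.5914 -0.3337  0.1268]
(308, 211) [ 0.5328 -0.0659  0.0147]
(250, 300) [ 0.282   0.101  -0.0007]
(321, 236) [ 0.4604 -0.1014  0.0178]
```

View pics/a.png

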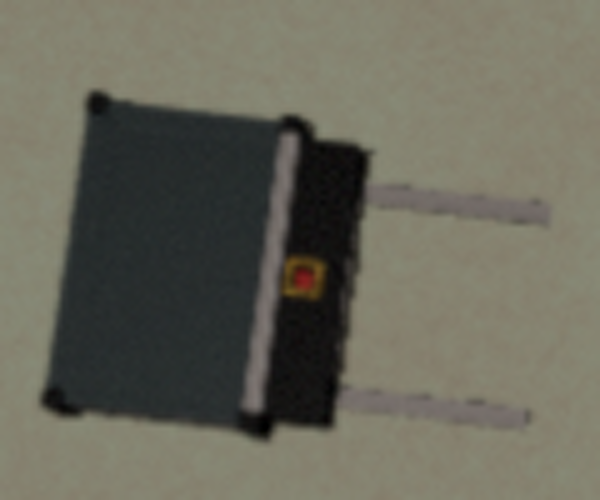

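View pics/b.png

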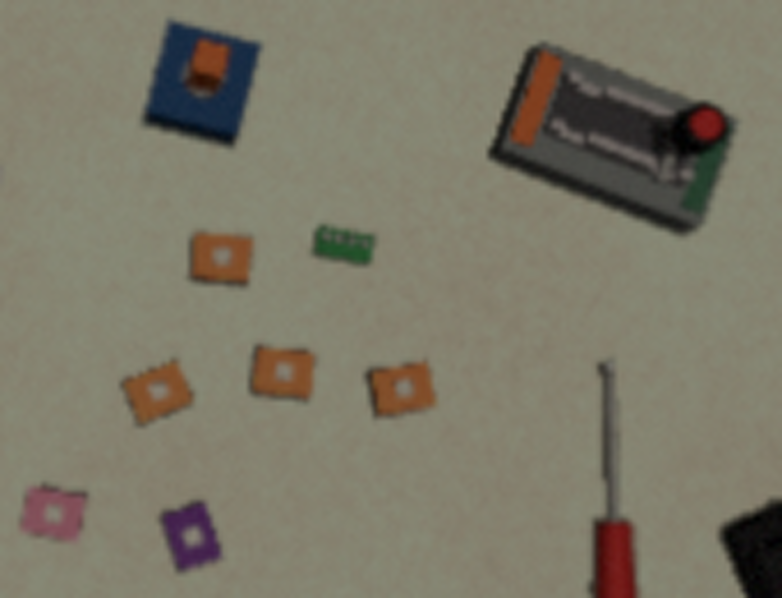

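The crops confirm four orange relays with white dots, and separate pink and purple look-alikes to be left alone. The yellow recess is at crop A (305,278), which is px (211,205.6). The red-topped knob sits at the green end. Next I'll get precise poses using both views.

```bash
cat >> h.py <<'E'
def tri(pt,ps):
    (o1,d1),(o2,d2)=ray("top",[pt]),ray("scene",[ps]);d1,d2=d1[0]/np.linalg.norm(d1),d2[0]/np.linalg.norm(d2)
    s=np.linalg.lstsq(np.c_[d1,-d2],o2-o1,rcond=None)[0];a,b=o1+s[0]*d1,o2+s[1]*d2
    return ((a+b)/2*1000).round(1),round(np.linalg.norm(a-b)*1000,1)
E
python3 - <<'E'
from h import *
f=np.load("top0.npz");im,d=f["im"],f["d"];g=np.load("scene0.npz");im2,d2=g["im"],g["d"]
print("yellow top");y=blobs("top",im,(16,120,80),(32,255,255),.046,(195,190,225,222),3);[print(*b) for b in y]
print("red top");r=blobs("top",im,(0,150,60),(4,255,255),.038,(200,195,222,215),1);[print(*b) for b in r]
print("scene yellow");y2=blobs("scene",im2,(14,120,80),(32,255,255),.046,(315,235,345,262),2);[print(*b) for b in y2]
print("scene knob red");k=blobs("scene",im2,(0,150,60),(5,255,255),.122,(160,140,190,170),2);[print(*b) for b in k]
print("scene orange z20");o=blobs("scene",im2,(5,140,90),(18,255,255),.02,(160,150,340,240),8);[print(*b) for b in o]
print("knob tri",tri((413.3,181.5),k[0][0]) if k else 0)
print("sel orange z40",blobs("top",im,(5,140,90),(18,255,255),.04,(360,160,400,200)),"green",blobs("top",im,(50,60,30),(90,255,255),.04,(400,170,425,215)))
print("handle top z92",blobs("top",im,(5,140,90),(18,255,255),.092,(290,155,320,185)))
P=lambda u,z:(plane("top",np.array(u)/5+150,z)[:,:2]*1000).round(1)
q=P([(98,102),(293,124),(62,400),(255,422)],.056);print("posts",q.tolist())
q=P([(370,195),(548,213),(343,398),(528,417)],.005);print("runners",q.tolist(), [np.degrees(np.arctan2(*(a-b)[::-1])) for a,b in((q[0],q[1]),(q[2],q[3]))])
q=P([(365,148),(333,425)],.046);print("nose front edge",q.tolist(),np.degrees(np.arctan2(*(q[0]-q[1])[::-1])))
a=cv2.resize(im2[130:290,150:400],None,fx=3.2,fy=3.2,interpolation=2);cv2.imwrite("pics/c.png",a[:,:,::-1])
E
```

```text
yellow top
[209.9 205.2] 4.5 [546.5 210.1] [19.6 17. ] 89.8
red top
[210.1 205.1] 3.5 [547.8 212.3] [5.7 5.6] 0.7
scene yellow
[328.5 248. ] 14.0 [546.5 206.8] [14.4 22.4] 87.6
scene knob red
[172.8 150.9] 7.5 [ 599.1 -339.9] [11.7 13. ] 43.5
scene orange z20
[227.  213.2] 97.0 [ 606.1 -100.9] [76.1 23.7] 54.7
[254.2 209. ] 86.5 [540.4 -58.3] [47.2 31.1] 77.2
[283.8 201.9] 69.0 [458.8 -18.4] [39.1 38.9] 21.0
[263.1 192.9] 73.0 [467.2 -94.8] [48.3 28.4] 75.1
[184.7 188. ] 42.5 [ 614.  -287.1] [16.6 60.5] 67.9
[247.6 181.8] 49.5 [ 459.9 -168.8] [37.9 44.2] 7.8
knob tri (array([ 597.1, -342.6,  120.3]), np.float64(0.7))
sel orange z40 [(array([376.2, 176. ]), 77.0, array([ 629.4, -261.6]), array([14. , 59.5]), 68.2)] green [(array([412.8, 192.6]), 45.0, array([ 582.2, -365.3]), array([11.8, 48.8]), 68.8)]
handle top z92 [(array([305.2, 167.3]), 31.5, array([642.9, -53.4]), array([17.9, 17.8]), 75.5)]
posts [[643.8, 325.1], [630.7, 215.3], [475.8, 340.7], [463.2, 234.0]]
runners [[599.7, 176.0], [588.7, 72.8], [481.5, 190.6], [470.1, 84.6]] [np.float64(83.91586344872263), np.float64(83.86159491757506)]
nose front edge [[618.9, 175.6], [462.3, 192.1]] -6.014719537403098
```

View pics/c.png

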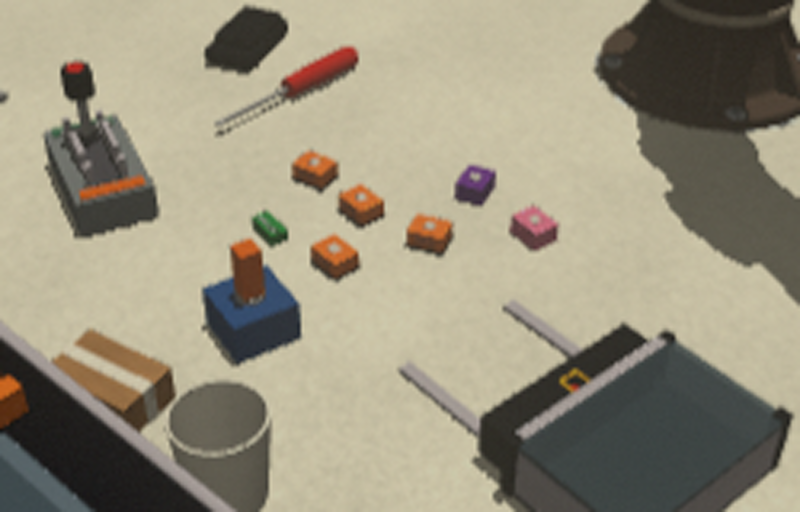

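Call:
carry_out:
  plan:
    - [36.6,-92.2,-3,0,6]
    - [36.6,-92.2,-3,0,6]
    - [36.6,-92.2,-3,0,6]
    - [36.6,-92.2,-3,0,6]
    - [36.6,-92.2,-3,0,6]
    - [36.6,-92.2,-3,0,6]
    - [36.6,-92.2,-3,0,6]
    - [36.6,-92.2,-3,0,6]
    - [36.6,-92.2,-3,0,6]
    - [36.6,-92.2,-3,0,6]
    - [36.6,-92.2,-3,0,6]
    - [36.6,-92.2,-3,0,6]
    - [36.6,-92.2,-3,0,6]
    - [36.6,-92.2,-3,0,6]
    - [36.6,-92.2,-3,0,6]
    - [36.6,-92.2,-3,0,6]
    - [36.6,-92.2,-3,0,6]
    - [36.6,-92.2,-3,0,6]
    - [36.6,-92.2,-3,0,6]
    - [36.6,-92.2,-3,0,6]
  squeeze: 20

```text
clock: 2.1
position: [0.5972, -0.3442, 0.2608]
ee_rot: [-0.592, -3.084, 0.003]
force: [0.8, -0.4, 0.4]
width: 0.657
```

```bash
python3 - <<'E'
from h import *
# precise recess: average 4 top frames, saturation-weighted centroid
ims=[snap("top")[0].astype(float) for _ in range(4)];im=np.mean(ims,0)
roi=im[196:216,202:222];w=np.clip(roi[...,0]-roi[...,2]-12,0,None);print(w.round(0).astype(int)[4:16,3:16])
v,u=np.mgrid[196:216,202:222];c=((w*u).sum()/w.sum(),(w*v).sum()/w.sum());print("recess",c,plane("top",[c],.045)*1000)
s=arm.observe();print(s["clock"],s["position"],s["joints"].round(2),s["force"])
E
```

```text
[[ 0  0  0  0  0  0  0  0  0  0  0  0  0]
 [ 0  0 18 39 36 30 28 21 11  0  0  0  0]
 [ 0  0 52 73 64 57 58 52 49 28  0  0  0]
 [ 0  5 64 60 44 45 45 52 75 53 10  0  0]
 [ 0  8 63 56 63 74 67 56 76 54  7  0  0]
 [ 0 16 54 48 79 97 97 79 76 48  2  0  0]
 [ 0 26 54 47 82 99 99 75 63 36  0  0  0]
 [ 0 33 58 59 80 91 88 68 57 33  0  0  0]
 [ 0 36 66 73 68 63 61 61 51 22  0  0  0]
 [ 0  0 12 22 23 24 33 46 33  6  0  0  0]
 [ 0  0  0  0  0  0  0  3  0  0  0  0  0]
 [ 0  0  0  0  0  0  0  0  0  0  0  0  0]]
recess (np.float64(210.7530535455861), np.float64(205.43305354558612)) [[545.45003449 209.34172438  45.        ]]
2.3 [ 0.5964908  -0.34262616  0.26039533] [ 0.16  0.59  0.46  1.47 -0.27  1.15  1.86] [0.5047992  1.45481932 0.45857253]
```

Call:
carry_out:
  plan:
    - [0,0,-4,0,6]
    - [0,0,-8,0,6]
    - [0,0,-10.6,0,6]
    - [0,0,-10.6,0,6]
    - [0,0,-10.6,0,2]
    - [0,0,-10.6,0,2]
    - [0,0,-10.6,0,2]
    - [0,0,-10.6,0,2]
    - [0,0,-10.6,0,2]
    - [0,0,-10.6,0,2]
    - [0,0,-10.6,0,2]
  squeeze: 25

```text
clock: 3.4
position: [0.5976, -0.3416, 0.1556]
ee_rot: [-0.593, -3.085, 0.0]
force: [0.1, 3.1, 4.5]
width: 0.301
```

Call:
carry_out:
  plan:
    - [0,0,1,0,2]
    - [0,0,1.9,0,2]
    - [0,0,1.9,0,2]
    - [0.6,1.4,1.9,0,2]
    - [1.1,2.8,1.9,0,2]
    - [1.7,4.2,1.9,0,2]
    - [2.2,5.6,1.9,0,2]
    - [2.2,5.6,1.9,0,2]
    - [2.2,5.6,1.9,0,2]

```text
clock: 4.3
position: [0.6201, -0.285, 0.1746]
ee_rot: [0.592, 3.085, -0.001]
force: [1.9, -3.6, -4.2]
width: 0.297
```

Call:
carry_out:
  plan:
    - [0,0,-0.8,0,2]
    - [0,0,-1.6,0,2]
    - [0,0,-2.0,0,2]
    - [0,0,-2.0,0,2]
    - [0,0,-2.0,0,2]

```text
clock: 4.8
position: [0.6203, -0.2856, 0.1557]
ee_rot: [0.592, 3.083, -0.002]
force: [-3.8, -2.0, 10.5]
width: 0.302
```

Call:
carry_out:
  plan:
    - [0,0,0,0,5.5]
    - [0,0,0,0,5.5]
    - [0,0,0,0,5.5]
    - [0,0,4,0,5.5]
    - [0,0,8,0,5.5]
    - [2.2,23.2,8,0.12,5.5]
    - [2.2,23.2,8,0.12,5.5]
    - [2.2,23.2,8,0.12,5.5]
    - [2.2,23.2,8,0.12,5.5]
    - [2.2,23.2,8,0.12,5.5]
    - [2.2,23.2,8,0.12,5.5]
    - [2.2,23.2,8,0.12,5.5]
    - [2.2,23.2,8,0.12,5.5]

```text
clock: 6.1
position: [0.6421, -0.0551, 0.2356]
ee_rot: [0.409, 3.113, -0.003]
force: [-0.5, -0.1, 1.5]
width: 0.601
```

```bash
python3 - <<'E'
from h import *
im2,d=snap("scene","s1")
k=blobs("scene",im2,(0,150,60),(5,255,255),.122,(150,140,210,190),2);[print(*b) for b in k]
s=arm.observe();print(s["clock"],s["position"],s["ee_rot"],s["joints"].round(2),s["force"])
cv2.imwrite("pics/s1.png",cv2.resize(im2[100:300,120:420],None,fx=2.6,fy=2.6)[:,:,::-1])
E
```

```text
[177.8 160.5] 12.5 [ 620.6 -284.1] [16.6 16.3] 79.1
6.15 [ 0.6420853  -0.05547276  0.23565973] [ 0.40997658  3.11285553 -0.00316291] [-0.27  0.53  0.42  1.62 -0.24  1.04  1.53] [ 0.75889084 -0.2145609  -0.1781523 ]
```

View pics/s1.png

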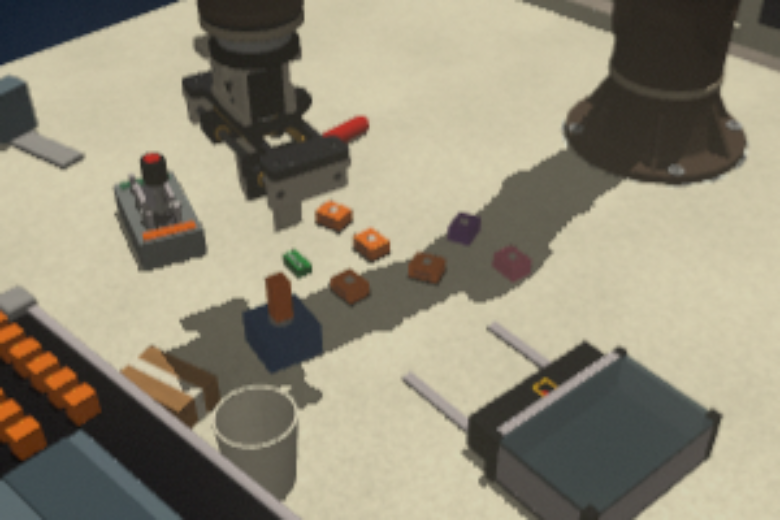

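The lever is down at the orange end: the knob measures (620.6,-284.1) mm, 60 mm from where it started. Next I'll grasp the pin.

Call:
carry_out:
  plan:
    - [0,0.25,-4,0,5.5]
    - [0,0.25,-8,0,5.5]
    - [0,0.25,-11.7,0,5.5]
    - [0,0.25,-11.7,0,5.5]
    - [0,0.25,-11.7,0,5.5]
    - [0,0.25,-11.7,0,1]
    - [0,0.25,-11.7,0,1]
    - [0,0.25,-11.7,0,1]
    - [0,0.25,-11.7,0,1]
    - [0,0.25,-11.7,0,1]
    - [0,0.25,-11.7,0,1]
    - [0,0.25,-11.7,0,1]
  squeeze: 45

```text
clock: 7.35
position: [0.6423, -0.0529, 0.1191]
ee_rot: [0.41, 3.112, -0.003]
force: [-0.9, 1.4, 6.4]
width: 0.212
```

Call:
carry_out:
  plan:
    - [0,0,4,0,1]
    - [0,0,8.4,0,1]
    - [0,0,8.4,0,1]
    - [-9.7,26.2,8.4,0.157,1]
    - [-9.7,26.2,8.4,0.157,1]
    - [-9.7,26.2,8.4,0.157,1]
    - [-9.7,26.2,8.4,0.157,1]
    - [-9.7,26.2,8.4,0.157,1]
    - [-9.7,26.2,8.4,0.157,1]
    - [-9.7,26.2,8.4,0.157,1]
    - [-9.7,26.2,8.4,0.157,1]
    - [-9.7,26.2,8.4,0.157,1]
    - [-9.7,26.2,8.4,0.157,1]

```text
clock: 8.65
position: [0.5459, 0.2073, 0.2031]
ee_rot: [0.169, 3.134, -0.003]
force: [0.0, 0.4, -0.7]
width: 0.215
```

```bash
python3 - <<'E'
from h import *
im2,d=snap("scene")
s=arm.observe();print(s["clock"],s["position"],s["ee_rot"],s["force"],s["width"])
p=s["position"];t=p-[0,0,.1131];print("tip px expected",proj("scene",[t]),"recess px",proj("scene",[[.5453,.209,.046]]))
cv2.imwrite("pics/s2.png",cv2.resize(im2[170:290,260:420],None,fx=4.8,fy=4.8,interpolation=2)[:,:,::-1])
E
```

```text
8.7 [0.54586135 0.2074915  0.20307824] [ 0.16842411  3.13439421 -0.0032029 ] [ 0.38695194 -0.31830502 -0.81108543] 0.21339647626925304
tip px expected [[330.66644539 235.07647389]] recess px [[329.61107595 248.37623972]]
```

View pics/s2.png

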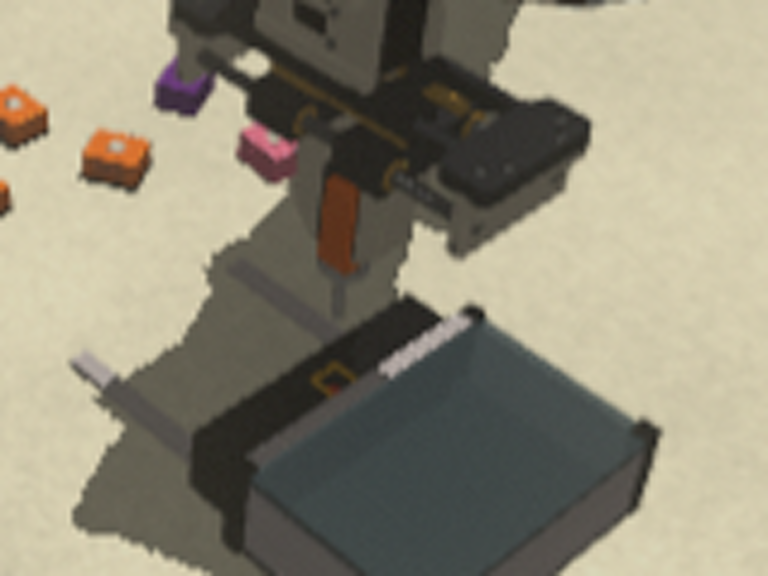

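The pin tip is at px (330.4,236.2), within 1 px of the prediction, and the recess is at (329.6,249.2). The pin can go in, with force checks on the way.

Call:
carry_out:
  plan:
    - [0,0.15,-2,0,1]
    - [0,0.15,-4,0,1]
    - [0,0.15,-4,0,1]
    - [0,0.15,-4.6,0,1]
    - [0,0.15,-4.9,0,1]
    - [0,0.15,-5.2,0,1]
    - [0,0.15,-5.2,0,1]

```text
clock: 9.4
position: [0.546, 0.209, 0.1512]
ee_rot: [0.168, 3.134, -0.003]
force: [0.2, -0.3, -0.5]
width: 0.211
```

Call:
carry_out:
  plan:
    - [0,0,-0.2,0,1]
    - [0,0,-0.4,0,1]
    - [0,0,-0.5,0,1]
    - [0,0,-0.5,0,1]

```text
clock: 9.8
position: [0.5462, 0.2091, 0.1464]
ee_rot: [0.168, 3.134, -0.003]
force: [-0.8, -1.2, 3.4]
width: 0.213
```

Call:
carry_out:
  plan:
    - [0,0,-0.1,0,1]
    - [0,0,-0.2,0,1]
    - [0,0,-0.2,0,1]

```text
clock: 10.1
position: [0.5463, 0.209, 0.1446]
ee_rot: [0.168, 3.133, -0.002]
force: [-1.6, -1.5, 6.9]
width: 0.217
```

Call:
carry_out:
  plan:
    - [-0.1,-1,-0.2,0,1]
    - [-0.2,-2,-0.2,0,1]
    - [-0.31,-3,-0.2,0,1]
    - [-0.42,-4,-0.2,0,1]
    - [-0.53,-5,-0.2,0,1]
    - [-0.63,-6,-0.2,0,1]
    - [-0.74,-7,-0.2,0,1]
    - [-0.84,-8,-0.2,0,1]
    - [-0.95,-9,-0.2,0,1]
    - [-1.05,-10,-0.2,0,1]
    - [-1.1,-10.5,-0.2,0,1]
    - [-1.14,-10.8,-0.2,0,1]
    - [-1.14,-10.8,-0.2,0,1]

```text
clock: 11.4
position: [0.5343, 0.1034, 0.1437]
ee_rot: [0.166, 3.134, 0.003]
force: [-7.6, 7.1, 19.7]
width: 0.215
```

Call:
carry_out:
  plan:
    - [0,-0.2,0.05,0,1]
    - [0,-0.4,0.05,0,1]
    - [0,-0.4,0.05,0,1]

```text
clock: 11.7
position: [0.5342, 0.1028, 0.1448]
ee_rot: [0.162, 3.134, 0.01]
force: [-3.3, 9.8, 8.2]
width: 0.216
```

Call:
carry_out:
  plan:
    - [0,0.2,0.3,0,1]
    - [0,0.2,1,0,1]
    - [0,0.2,3,0,1]
    - [0,0.2,6,0,1]
    - [0,0.2,9,0,1]
    - [0,0.2,9,0,1]

```text
clock: 12.3
position: [0.5361, 0.1045, 0.2386]
ee_rot: [0.163, 3.129, 0.013]
force: [1.0, -1.0, -1.0]
width: 0.212
```

```bash
cat > view.py <<'E'
from h import *
import sys
im,d=snap("top","t_"+sys.argv[1]);im2,d2=snap("scene","s_"+sys.argv[1])
s=arm.observe();p=s["position"];print(s["clock"],p.round(4),s["ee_rot"].round(3),s["force"].round(1),s["width"].round(3))
roi=(140,140,450,300)
print("orange z20");[print(*b) for b in blobs("top",im,(5,140,60),(18,255,255),.02,roi)]
print("blue z40");[print(*b) for b in blobs("top",im,(100,120,30),(125,255,255),.04,roi)]
E
python3 view.py 3; python3 - <<'E'
from h import *
im=cv2.imread("pics/t_3.png").astype(float)[:,:,::-1]
r=im[190:225,215:265];w=np.clip(r[...,0]-r[...,2]-20,0,None);v,u=np.mgrid[190:225,215:265]
c=((w*u).sum()/w.sum(),(w*v).sum()/w.sum());print("recess?",c,plane("top",[c],.045)*1000)
im2=cv2.imread("pics/s_3.png");im=cv2.imread("pics/t_3.png")
cv2.imwrite("pics/m3.png",np.hstack([cv2.resize(im[145:265,150:330],(600,400)),cv2.resize(im2[170:300,200:400],(615,400))])[:, ::1][:, :1215][::1,::1] if 0 else cv2.resize(im[145:290,150:380],None,fx=3.4,fy=3.4,interpolation=2))
E
```

```text
recess? (np.float64(215.75), np.float64(190.75)) [[587.18884862 195.81235432  45.        ]]Traceback (most recent call last):
  File "view.py", line 4, in <module>
    s=arm.observe();p=s["position"];print(s["clock"],p.round(4),s["ee_rot"].round(3),s["force"].round(1),s["width"].round(3))
                                                                                                         ^^^^^^^^^^^^^^^^
AttributeError: 'float' object has no attribute 'round'
```

View pics/m3.png

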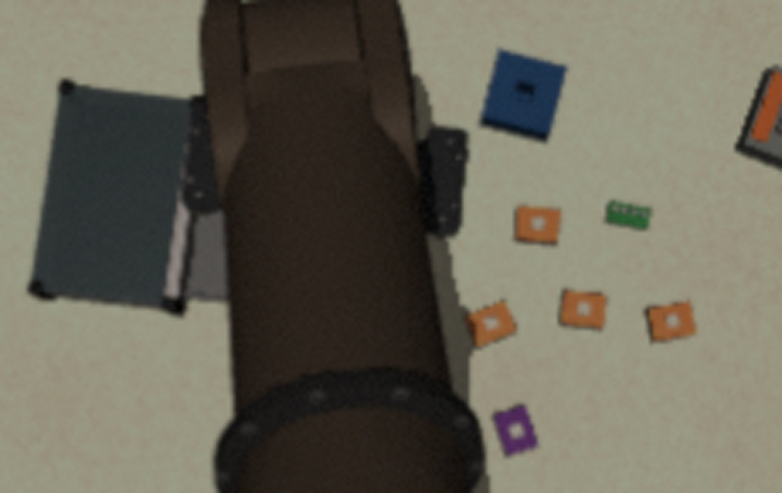

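```bash
sed -i 's/s\["width"\].round(3)/round(s["width"],3)/' view.py; python3 - <<'E'
from h import *
im=cv2.imread("pics/t_3.png")[:,:,::-1]
print(blobs("top",im,(100,100,20),(125,255,255),.04,(285,150,325,195)))
g=im[165:178,298:311].astype(int).sum(2);print(g)
print(plane("top",[(304.4,171.5)],.04)*1000)
E
```

```text
[(array([303.7, 172.4]), 368.5, array([640.6, -52.5]), array([55.2, 61.2]), 75.1)]
[[164 163 164 159 160 155 161 159 160 152 153 161 160]
 [156 161 161 158 158 155 159 151 156 156 157 155 154]
 [159 163 161 160 160 157 153 155 154 151 156 156 157]
 [165 159 163 147 134 139 143 143 151 163 159 154 159]
 [163 159 154 140 105  83 104 112 130 143 149 152 156]
 [156 159 152 121  78  57  54  64  77 123 149 159 152]
 [158 160 156 127  92  80  59  59  67 132 147 156 156]
 [159 164 144 151 130 115 107 103  78 141 152 162 157]
 [155 155 150 153 140 146 153 142 125 145 155 160 155]
 [158 162 154 154 133 141 150 135 132 147 156 152 162]
 [160 157 159 156 155 154 149 147 147 161 154 151 156]
 [160 156 158 158 153 157 154 157 157 149 155 155 158]
 [160 154 158 164 157 158 154 158 152 163 161 153 159]]
[[643.01442443 -55.31736708  40.        ]]
```

Call:
carry_out:
  plan:
    - [10.6,-15.7,-2,-0.157,1]
    - [10.6,-15.7,-2,-0.157,1]
    - [10.6,-15.7,-2,-0.157,1]
    - [10.6,-15.7,-2,-0.157,1]
    - [10.6,-15.7,-2,-0.157,1]
    - [10.6,-15.7,-2,-0.157,1]
    - [10.6,-15.7,-2,-0.157,1]
    - [10.6,-15.7,-2,-0.157,1]

```text
clock: 13.2
position: [0.6398, -0.0508, 0.2148]
ee_rot: [0.405, 3.112, 0.011]
force: [0.0, 0.2, -0.2]
width: 0.213
```

```bash
python3 - <<'E'
from h import *
im2,d=snap("scene")
s=arm.observe();p=s["position"];print(p,s["ee_rot"],s["force"],s["width"])
print("tip px",proj("scene",[p-[0,0,.1131]]),"hole px",proj("scene",[[.642,-.053,.04]]))
cv2.imwrite("pics/s4.png",cv2.resize(im2[140:250,170:310],None,fx=5,fy=5,interpolation=2)[:,:,::-1])
E
```

```text
[ 0.6399057  -0.05090194  0.21503878] [0.40483437 3.11153358 0.01099965] [ 0.12598073  0.06497968 -1.18257025] 0.21662499855847223
tip px [[228.0443993  203.29886151]] hole px [[228.66695561 221.53887773]]
```

View pics/s4.png

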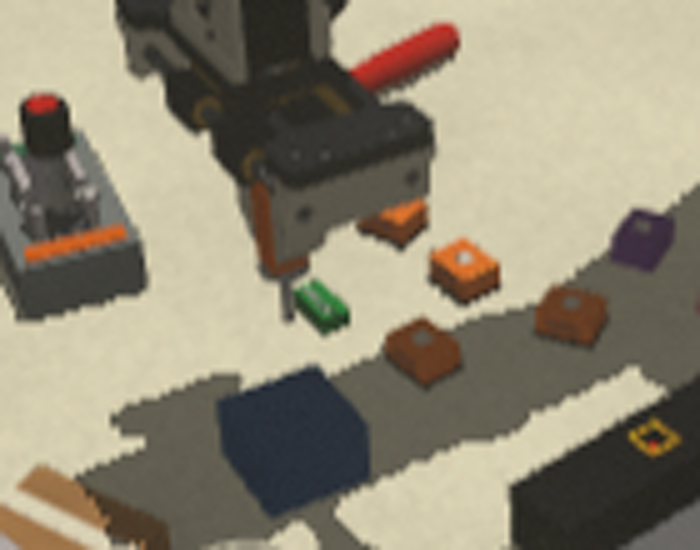

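The tip shows at px (228,203.6) against a predicted (228.0,203.3), so I'll lower it into the stand.

Call:
carry_out:
  plan:
    - [0.2,-0.2,-2,0,1]
    - [0.2,-0.2,-5,0,1]
    - [0.2,-0.2,-5.5,0,1]
    - [0.2,-0.2,-6.5,0,1]
    - [0.2,-0.2,-7.5,0,1]
    - [0.2,-0.2,-8.5,0,1]
    - [0.2,-0.2,-9.2,0,1]
    - [0.2,-0.2,-9.5,0,1]
    - [0.2,-0.2,-9.5,0,1]

```text
clock: 14.15
position: [0.6419, -0.0529, 0.1198]
ee_rot: [0.405, 3.112, 0.011]
force: [-0.2, -0.4, 0.4]
width: 0.216
```

Call:
carry_out:
  plan:
    - [0,0,-0.1,0,1]
    - [0,0,-0.1,0,4.5]
    - [0,0,-0.1,0,4.5]
    - [0,0,-0.1,0,4.5]
    - [0,0,-0.1,0,4.5]
    - [0,0,5,0,4.5]
    - [0,0,10,0,4.5]
    - [0,-5,14,0,4.5]
    - [0,-30,14,0,4.5]
    - [0,-30,14,0,4.5]
    - [0,-30,14,0,4.5]
    - [0,-30,14,0,4.5]
    - [0,-30,14,0,4.5]
    - [0,-30,14,0,4.5]
  squeeze: 15

```text
clock: 15.55
position: [0.6389, -0.3609, 0.2601]
ee_rot: [0.418, 3.111, 0.003]
force: [-1.1, -0.7, 0.9]
width: 0.49
```

```bash
python3 view.py 5; python3 - <<'E'
from h import *
im=cv2.imread("pics/t_5.png").astype(float)[:,:,::-1]
r=im[190:225,235:275];w=np.clip(r[...,0]-r[...,2]-25,0,None);v,u=np.mgrid[190:225,235:275]
c=((w*u).sum()/w.sum(),(w*v).sum()/w.sum());print("recess?",c,plane("top",[c],.045)*1000)
cv2.imwrite("pics/m5.png",cv2.resize(im[140:290,150:390],None,fx=3.3,fy=3.3,interpolation=2)[:,:,::-1])
E
```

```text
15.65 [ 0.6404 -0.3565  0.2596] [0.413 3.111 0.008] [-0.3  1.   0.8] 0.488
orange z20
[347.  239.1] 93.0 [ 450.9 -175.5] [26.1 34.4] 9.8
[293.6 239.7] 87.0 [449.9 -24.3] [25.2 33.2] 21.2
[321.1 235.6] 96.0 [ 461.6 -101.2] [34.2 25.8] 88.9
[248.  209.8] 24.0 [537.1 105.9] [17.2 14.4] 89.8
[307.6 210.8] 90.5 [533.4 -64. ] [31.6 26.1] 89.1
[376.  176.2] 78.5 [ 633.8 -265.7] [15.1 60.9] 68.1
[304.7 168.5] 49.0 [655.9 -58.5] [19.7 27.4] 75.2
blue z40
[303.5 172.4] 218.0 [640.2 -52.4] [53.8 60.3] 75.1
recess? (np.float64(249.1148299319728), np.float64(209.61061224489796)) [[533.1660325  101.95732004  45.        ]][ WARN:0@0.338] global loadsave.cpp:1063 imwrite_ Unsupported depth image for selected encoder is fallbacked to CV_8U.
```

View pics/m5.png

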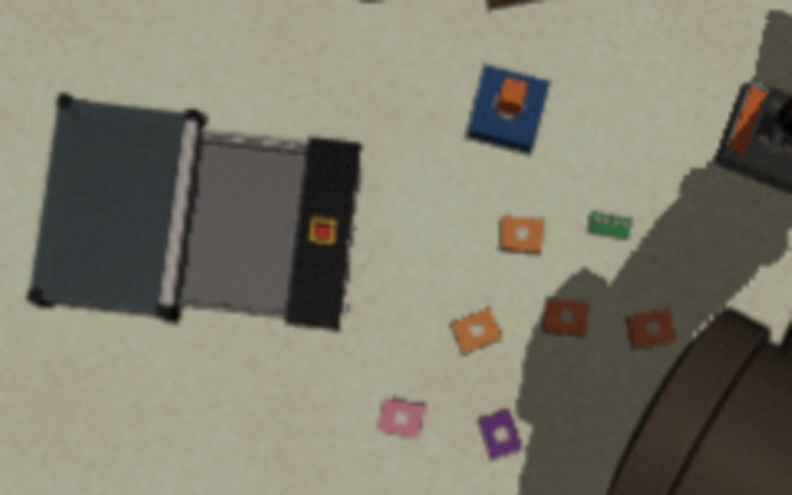

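The drawer is fully out: the recess is 105 mm further along. The pin stands in its stand and all four orange relays are still in view. I'll take the relay at px (308,211) first, gripping it along y to stay clear of the pin handle.

Call:
carry_out:
  plan:
    - [-10.7,29.2,0,0.25,5.2]
    - [-10.7,29.2,0,0.25,5.2]
    - [-10.7,29.2,0,0.25,5.2]
    - [-10.7,29.2,0,0.25,5.2]
    - [-10.7,29.2,0,0.25,5.2]
    - [-10.7,29.2,0,0.25,5.2]
    - [-10.7,29.2,-4,0.25,5.2]
    - [-10.7,29.2,-8,0.25,5.2]
    - [-10.7,29.2,-12,0.25,5.2]
    - [-10.7,29.2,-12,0.25,5.2]
    - [-10.7,29.2,-16,0.25,5.2]
    - [-10.7,29.2,-18.7,0.25,5.2]
    - [-10.7,29.2,-18.7,0.25,5.2]
    - [-10.7,29.2,-18.7,0.25,2.5]
    - [-10.7,29.2,-18.7,0.25,2.5]
    - [-10.7,29.2,-18.7,0.25,2.5]
    - [-10.7,29.2,-18.7,0.25,2.5]
    - [-10.7,29.2,-18.7,0.25,2.5]
    - [-10.7,29.2,-18.7,0.25,2.5]
  squeeze: 20

```text
clock: 17.55
position: [0.5347, -0.0644, 0.0747]
ee_rot: [0.021, 3.136, 0.009]
force: [-1.8, 0.6, 9.9]
width: 0.399
```

```bash
python3 - <<'E'
from h import *
P=lambda u,z:(plane("top",np.array(u)/3.3+[150,140],z)[:,:2]*1000).round(1)
print("well edge pts z.022",P([(200,135),(305,150),(185,305),(290,318)],.022).tolist())
print("nose back z.046",P([(309,139),(288,322)],.046).tolist(),"front",P([(359,145),(338,329)],.046).tolist(),"recess",P([(323,231)],.046))
s=arm.observe();print(s["position"],s["ee_rot"],s["force"],s["joints"].round(2))
E
```

```text
well edge pts z.022 [[620.3, 213.3], [606.6, 121.9], [471.9, 224.3], [460.3, 134.4]]
nose back z.046 [[611.4, 117.4], [454.8, 134.7]] front [[606.1, 74.7], [448.7, 92.8]] recess [[531.9 105.4]]
[ 0.53470916 -0.06437725  0.07471652] [0.0213354  3.13574759 0.00943625] [-1.84033266  0.60244779  9.86647666] [-0.16  0.59  0.26  2.01 -0.28  0.57  1.85]
```

Call:
carry_out:
  plan:
    - [0,0,4,0,2.5]
    - [0,0,9,0,2.5]
    - [3.3,25.7,9,-1.66,2.5]
    - [3.3,25.7,9,-1.66,2.5]
    - [3.3,25.7,9,-1.66,2.5]
    - [3.3,25.7,9,-1.66,2.5]
    - [3.3,25.7,9,-1.66,2.5]
    - [3.3,25.7,9,-1.66,2.5]
    - [3.3,25.7,9,-1.66,2.5]
    - [3.3,25.7,9,-1.66,2.5]
    - [3.3,25.7,9,-1.66,2.5]
    - [3.3,25.7,9,-1.66,2.5]
    - [3.3,25.7,9,-1.66,2.5]
    - [3.3,25.7,9,-1.66,2.5]
    - [3.3,25.7,9,-1.66,2.5]
    - [3.3,25.7,9,-1.66,2.5]
    - [3.3,25.7,6,-1.66,2.5]
    - [3.3,25.7,6,-1.66,2.5]

```text
clock: 19.35
position: [0.566, 0.1925, 0.1325]
ee_rot: [2.326, 2.103, -0.006]
force: [0.3, 0.1, 0.1]
width: 0.397
```

Call:
carry_out:
  plan:
    - [0.2,0,-2,0,2.5]
    - [0.2,0,-3.5,0,2.5]
    - [0.2,0,-4.3,0,2.5]
    - [0.2,0,-4.7,0,2.5]
    - [0.2,0,-4.7,0,2.5]
    - [0.2,0,-4.7,0,4]
    - [0.2,0,-4.7,0,4]
    - [0.2,0,-4.7,0,4]
    - [0.2,0,0,0,4]
    - [0.2,0,5,0,4]
    - [-2,-15,6,0,4]
    - [-8,-25,6,0,4]
    - [-8,-25,6,0,4]
    - [-8,-25,6,0,4]
    - [-8,-25,6,0,4]
    - [-8,-25,6,0,4]

```text
clock: 20.95
position: [0.4837, -0.0626, 0.1933]
ee_rot: [2.332, 2.094, -0.006]
force: [-0.0, -0.3, -0.6]
width: 0.431
```

```bash
python3 view.py 6
```

```text
21.05 [ 0.4852 -0.06    0.1931] [ 2.331  2.097 -0.005] [-0.4  0.2 -0.4] 0.436
orange z20
[347.7 239.6] 76.5 [ 451.  -175.4] [25.  34.5] 10.8
[217.7 200.6] 104.5 [563.8 192.5] [28.4 36.4] 83.5
[376.2 176. ] 80.0 [ 634.  -265.8] [15.3 60.3] 67.5
[304.7 168.5] 47.0 [656.  -58.6] [19.3 27.4] 78.0
blue z40
[302.8 171.5] 164.0 [640.3 -52.4] [53.9 60.5] 75.1
```

Call:
carry_out:
  plan:
    - [-2.4,-4.1,0,0.09,4.5]
    - [-2.4,-4.1,-2,0.09,4.5]
    - [-2.4,-4.1,-6,0.09,4.5]
    - [-2.4,-4.1,-9,0.09,4.5]
    - [-2.4,-4.1,-12,0.09,4.5]
    - [-2.4,-4.1,-12,0.09,4.5]
    - [-2.4,-4.1,-12,0.09,4.5]
    - [-2.4,-4.1,-12,0.09,2]
    - [-2.4,-4.1,-12,0.09,2]
    - [-2.4,-4.1,-12,0.09,2]
    - [-2.4,-4.1,-12,0.09,2]
    - [-2.4,-4.1,-12,0.09,2]
    - [-2.4,-4.1,-12,0.09,2]

```text
clock: 22.35
position: [0.462, -0.1008, 0.0742]
ee_rot: [2.233, 2.199, -0.001]
force: [-0.2, 1.5, 8.0]
width: 0.312
```

Call:
carry_out:
  plan:
    - [0,0,4,0,2]
    - [0,0,9,0,2]
    - [4.8,25.7,9,-0.09,2]
    - [4.8,25.7,9,-0.09,2]
    - [4.8,25.7,9,-0.09,2]
    - [4.8,25.7,9,-0.09,2]
    - [4.8,25.7,9,-0.09,2]
    - [4.8,25.7,9,-0.09,2]
    - [4.8,25.7,9,-0.09,2]
    - [4.8,25.7,6,-0.09,2]
    - [4.8,25.7,4,-0.09,2]
    - [4.8,25.7,4,-0.09,2]

```text
clock: 23.55
position: [0.5085, 0.1539, 0.1127]
ee_rot: [2.333, 2.094, -0.008]
force: [0.1, 0.2, -0.1]
width: 0.315
```

Call:
carry_out:
  plan:
    - [0.1,0.2,-1.5,0,2]
    - [0.1,0.2,-2.3,0,2]
    - [0.1,0.2,-2.75,0,2]
    - [0.1,0.2,-2.75,0,2]
    - [0.1,0.2,-2.75,0,3.3]
    - [0.1,0.2,-2.75,0,3.3]
    - [0.1,0.2,-2.75,0,3.3]
    - [0.1,0.2,2,0,3.3]
    - [0.1,0.2,6,0,3.3]
    - [0,-15,8,0,4.5]
    - [0,-45,8,0,4.5]
    - [0,-45,8,0,4.5]
    - [0,-45,8,0,4.5]
    - [0,-45,8,0,4.5]
    - [0,-45,8,0,4.5]
    - [0,-45,8,0,4.5]
    - [0,-45,8,0,4.5]
    - [0,-45,8,0,4.5]
    - [0,-45,8,0,4.5]

```text
clock: 25.45
position: [0.5062, -0.3045, 0.1942]
ee_rot: [2.339, 2.079, -0.012]
force: [-0.5, -0.0, -0.1]
width: 0.489
```

```bash
python3 view.py 7; python3 - <<'E'
from h import *
im=cv2.imread("pics/t_7.png")
cv2.imwrite("pics/m7.png",cv2.resize(im[155:290,150:380],None,fx=3.4,fy=3.4,interpolation=2))
E
```

```text
25.55 [ 0.5077 -0.2979  0.1929] [ 2.336  2.089 -0.008] [-0.   0.7 -0.9] 0.487
orange z20
[346.5 238.7] 83.5 [ 450.8 -175.8] [26.1 34.9] 9.0
[293.7 239.8] 95.5 [449.7 -23.8] [26.3 34.3] 21.4
[231.1 219.8] 101.5 [507.2 154.2] [34.2 28.6] 89.7
[248.  210.1] 21.0 [535.7 105.9] [15.5 15.3] 26.3
[217.6 200.4] 102.0 [565.  191.7] [28.6 34.8] 89.8
[376.1 176. ] 78.0 [ 634.3 -265.9] [15.1 59.8] 68.1
[304.7 168.6] 49.0 [655.7 -58.5] [19.3 28. ] 78.0
blue z40
[303.5 172.3] 216.5 [640.3 -52.4] [53.9 60.5] 75.1
```

View pics/m7.png

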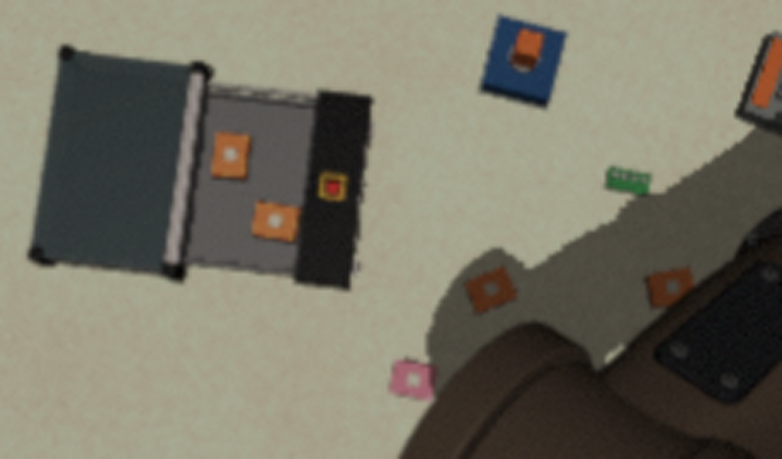

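Relays 1 and 2 stand upright in the well at crop (231,156) and (275,221). Next is the relay at px (347,239), which goes to the slot at the upper right of the well.

Call:
carry_out:
  plan:
    - [-5.6,12.3,0,0.28,4.5]
    - [-5.6,12.3,0,0.28,4.5]
    - [-5.6,12.3,0,0.28,4.5]
    - [-5.6,12.3,-4,0.28,4.5]
    - [-5.6,12.3,-8,0.28,4.5]
    - [-5.6,12.3,-8,0.28,4.5]
    - [-5.6,12.3,-12,0.28,4.5]
    - [-5.6,12.3,-12,0.28,4.5]
    - [-5.6,12.3,-12,0.28,4.5]
    - [-5.6,12.3,-12,0.28,2]
    - [-5.6,12.3,-12,0.28,2]
    - [-5.6,12.3,-12,0.28,2]
    - [-5.6,12.3,-12,0.28,2]
    - [-5.6,12.3,-12,0.28,2]
    - [-5.6,12.3,-12,0.28,2]

```text
clock: 27.05
position: [0.4524, -0.175, 0.0742]
ee_rot: [2.021, 2.393, -0.004]
force: [-1.0, 2.2, 12.5]
width: 0.3
```

Call:
carry_out:
  plan:
    - [0,0,4,0,2]
    - [0,0,9,0,2]
    - [11.7,32.7,9,-0.27,2]
    - [11.7,32.7,9,-0.27,2]
    - [11.7,32.7,9,-0.27,2]
    - [11.7,32.7,9,-0.27,2]
    - [11.7,32.7,9,-0.27,2]
    - [11.7,32.7,9,-0.27,2]
    - [11.7,32.7,9,-0.27,2]
    - [11.7,32.7,9,-0.27,2]
    - [11.7,32.7,9,-0.27,2]
    - [11.7,32.7,9,-0.27,2]
    - [11.7,32.7,6,-0.27,2]
    - [11.7,32.7,4,-0.27,2]
    - [11.7,32.7,4,-0.27,2]

```text
clock: 28.55
position: [0.5676, 0.1501, 0.1125]
ee_rot: [2.329, 2.098, -0.012]
force: [-1.3, 0.3, -1.2]
width: 0.299
```

Call:
carry_out:
  plan:
    - [0.1,0.2,-1.5,0,2]
    - [0.1,0.2,-2.3,0,2]
    - [0.1,0.2,-2.75,0,2]
    - [0.1,0.2,-2.75,0,2]
    - [0.1,0.2,-2.75,0,3.3]
    - [0.1,0.2,-2.75,0,3.3]
    - [0.1,0.2,-2.75,0,3.3]
    - [0.1,0.2,2,0,3.3]
    - [0.1,0.2,6,0,3.3]
    - [0,-15,8,0,4.5]
    - [-5,-35,8,0,4.5]
    - [-5,-35,8,0,4.5]
    - [-5,-35,8,0,4.5]
    - [-5,-35,8,0,4.5]
    - [-5,-35,8,0,4.5]
    - [-5,-35,8,0,4.5]
    - [-5,-35,8,0,4.5]

```text
clock: 30.25
position: [0.5154, -0.2074, 0.194]
ee_rot: [2.335, 2.084, -0.014]
force: [0.6, 0.9, 0.9]
width: 0.491
```

```bash
python3 view.py 8
```

```text
30.35 [ 0.5169 -0.2021  0.193 ] [ 2.333  2.092 -0.012] [-0.2 -0.6 -0.1] 0.488
orange z20
[294.  239.9] 95.0 [449.8 -23.8] [26.3 34.4] 21.4
[231.1 219.8] 101.5 [507.2 154.2] [34.2 28.6] 89.7
[248.  210.1] 21.5 [535.7 105.9] [17.3 17.1] 0.1
[232.2 199. ] 103.0 [567.9 150.2] [36.1 28. ] 82.6
[217.6 200.4] 102.0 [565.  191.7] [28.6 34.8] 89.8
[304.7 168.5] 48.0 [656.  -58.6] [19.3 27.4] 78.0
blue z40
[303.5 172.3] 216.5 [640.2 -52.4] [53.9 60.3] 75.1
```

Call:
carry_out:
  plan:
    - [-6.6,17.9,0,0.46,4.5]
    - [-6.6,17.9,0,0.46,4.5]
    - [-6.6,17.9,0,0.46,4.5]
    - [-6.6,17.9,0,0.46,4.5]
    - [-6.6,17.9,-4,0.46,4.5]
    - [-6.6,17.9,-8,0.46,4.5]
    - [-6.6,17.9,-8,0.46,4.5]
    - [-6.6,17.9,-12,0.46,4.5]
    - [-6.6,17.9,-12,0.46,4.5]
    - [-6.6,17.9,-12,0.46,4.5]
    - [-6.6,17.9,-12,0.46,2]
    - [-6.6,17.9,-12,0.46,2]
    - [-6.6,17.9,-12,0.46,2]
    - [-6.6,17.9,-12,0.46,2]
    - [-6.6,17.9,-12,0.46,2]
    - [-6.6,17.9,-12,0.46,2]

```text
clock: 31.95
position: [0.4516, -0.023, 0.0742]
ee_rot: [1.793, 2.566, -0.006]
force: [-1.8, 1.4, 11.5]
width: 0.302
```

Call:
carry_out:
  plan:
    - [0,0,4,0,2]
    - [0,0,9,0,2]
    - [6,22.4,9,-0.455,2]
    - [6,22.4,9,-0.455,2]
    - [6,22.4,9,-0.455,2]
    - [6,22.4,9,-0.455,2]
    - [6,22.4,9,-0.455,2]
    - [6,22.4,9,-0.455,2]
    - [6,22.4,9,-0.455,2]
    - [6,22.4,9,-0.455,2]
    - [6,22.4,6,-0.455,2]
    - [6,22.4,4.5,-0.455,2]
    - [6,22.4,4.5,-0.455,2]

```text
clock: 33.25
position: [0.5103, 0.1995, 0.1177]
ee_rot: [2.329, 2.095, -0.015]
force: [0.4, -0.1, -0.5]
width: 0.305
```

Call:
carry_out:
  plan:
    - [0.1,0.1,-1.5,0,2]
    - [0.1,0.1,-2.4,0,2]
    - [0.1,0.1,-2.9,0,2]
    - [0.1,0.1,-3.25,0,2]
    - [0.1,0.1,-3.25,0,2]
    - [0.1,0.1,-3.25,0,3.2]
    - [0.1,0.1,-3.25,0,3.2]
    - [0.1,0.1,-3.25,0,3.2]

```text
clock: 34.05
position: [0.5115, 0.2007, 0.0855]
ee_rot: [2.329, 2.095, -0.014]
force: [-0.5, -0.1, 0.4]
width: 0.345
```

Call:
carry_out:
  plan:
    - [0,0,4,0,3.2]
    - [0,0,9,0,3.2]
    - [0,-5,11,0,3.2]
    - [4,-18,11,0,0.5]
    - [4,-30,11,0,0.5]
    - [4,-50,11,0,0.5]
    - [4,-50,11,0,0.5]
    - [4,-50,11,0,0.5]
    - [4,-50,11,0,0.5]
    - [4,-50,11,0,0.5]
    - [4,-50,11,0,0.5]
    - [4,-50,11,0,0.5]
    - [4,-50,11,0,0.5]

```text
clock: 35.35
position: [0.5493, -0.3073, 0.1967]
ee_rot: [2.335, 2.082, -0.019]
force: [0.0, -0.1, -0.2]
width: 0.054
```

```bash
python3 view.py 9; python3 - <<'E'
from h import *
im=cv2.imread("pics/t_9.png")
cv2.imwrite("pics/m9.png",cv2.resize(im[155:290,150:380],None,fx=3.4,fy=3.4,interpolation=2))
E
```

```text
35.45 [ 0.5506 -0.3018  0.1957] [ 2.333  2.09  -0.015] [ 0.6  0.4 -0.7] 0.055
orange z20
[231.1 219.8] 102.5 [507.2 154.2] [34.2 28.6] 89.7
[215.2 218.8] 102.5 [510.3 199.6] [34.3 28.6] 89.7
[247.9 209.9] 24.0 [535.9 106.9] [17.3 16.2] 18.2
[232.2 199. ] 102.0 [567.9 150.4] [35.7 28. ] 82.6
[217.6 200.4] 103.0 [564.  192.6] [28.4 35.9] 82.6
[376.2 176. ] 77.0 [ 633.8 -266.3] [14.3 60.4] 67.6
[304.7 168.6] 49.0 [655.7 -58.5] [19.3 28. ] 78.0
blue z40
[303.5 172.3] 216.5 [639.9 -52.4] [54.1 59.6] 75.5
```

View pics/m9.png

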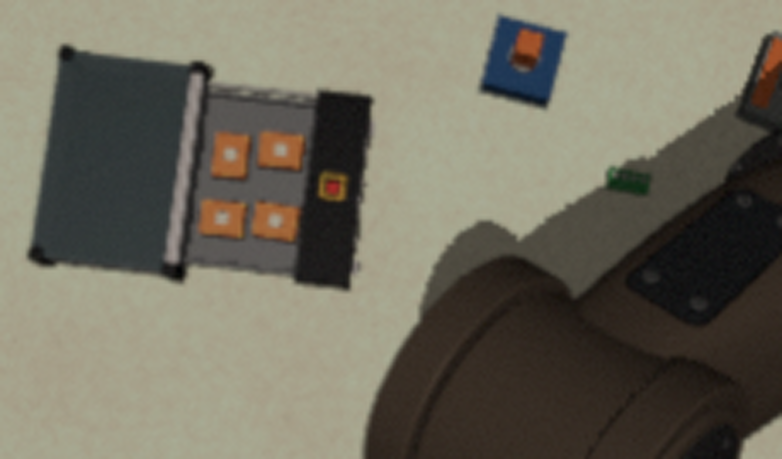

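All four relays stand upright in the well, at crop (231,156), (281,151), (222,219) and (275,221). Next I'll push the drawer home with closed fingers.

Call:
carry_out:
  plan:
    - [-2.3,33.7,0,0,0]
    - [-2.3,33.7,0,0,0]
    - [-2.3,33.7,0,0,0]
    - [-2.3,33.7,0,0,0]
    - [-2.3,33.7,0,0,0]
    - [-2.3,33.7,0,0,0]
    - [-2.3,33.7,0,0,0]
    - [-2.3,33.7,0,0,0]
    - [-2.3,33.7,0,0,0]
    - [-2.3,33.7,-4,0,0]
    - [-2.3,33.7,-8,0,0]
    - [-2.3,33.7,-11.3,0,0]
    - [-2.3,33.7,-11.3,0,0]
    - [-2.2,34.7,-11.3,0,0]
    - [-2.1,35.7,-11.3,0,0]
    - [-2.1,35.7,-11.3,0,0]

```text
clock: 37.05
position: [0.5308, 0.0577, 0.0841]
ee_rot: [2.33, 2.093, -0.01]
force: [-0.2, -0.2, 0.0]
width: 0.005
```

Call:
carry_out:
  plan:
    - [0.1,1,0,0,0]
    - [0.2,2,0,0,0]
    - [0.3,2.8,0,0,0]
    - [0.4,3.6,0,0,0]
    - [0.5,4.4,0,0,0]
    - [0.5,5.2,0,0,0]
    - [0.6,6,0,0,0]
    - [0.7,6.8,0,0,0]
    - [0.8,7.6,0,0,0]
    - [0.9,8.4,0,0,0]
    - [1,9.2,0,0,0]
    - [1.05,10,0,0,0]
    - [1.1,10.6,0,0,0]
    - [1.1,10.6,0,0,0]

```text
clock: 38.45
position: [0.5416, 0.1653, 0.0839]
ee_rot: [2.328, 2.096, -0.01]
force: [0.0, 1.1, -0.1]
width: 0.006
```

```bash
python3 - <<'E'
from h import *
im,d=snap("top");im2,_=snap("scene","s10")
print("yel scene",blobs("scene",im2,(14,120,60),(32,255,255),.046,(290,220,360,280),2))
r=im[185:230,195:260];print(blobs("top",im,(8,110,60),(32,255,255),.045,(195,195,262,222),4))
E
```

```text
yel scene [(array([326. , 246.5]), 14.5, array([546. , 197.9]), array([20.5, 20.7]), 86.2), (array([302.6, 222. ]), 6.0, array([513.6,  97.1]), array([26.1, 10.8]), 7.1)]
[]
```

Call:
carry_out:
  plan:
    - [0.05,0.4,0,0,0]
    - [0.1,0.8,0,0,0]
    - [0.1,1.0,0,0,0]
    - [0.1,1.1,0,0,0]
    - [0.1,1.1,0,0,0]

```text
clock: 39.05
position: [0.5424, 0.1758, 0.084]
ee_rot: [2.329, 2.095, -0.01]
force: [0.1, -0.3, 0.9]
width: 0.01
```

Call:
carry_out:
  plan:
    - [0,0.2,0,0,0]
    - [0,0.3,0,0,0]
    - [0,0.3,0,0,0]

```text
clock: 39.35
position: [0.5424, 0.1784, 0.084]
ee_rot: [2.329, 2.095, -0.011]
force: [0.9, -3.9, -0.7]
width: 0.005
```

```bash
python3 - <<'E'
from h import *
im2,_=snap("scene","s11")
print("yel scene",blobs("scene",im2,(14,120,60),(32,255,255),.046,(315,220,360,280),2))
E
```

```text
yel scene [(array([328.4, 247.9]), 10.0, array([547. , 206.8]), array([14.4, 21.4]), 87.6)]
```

Call:
carry_out:
  plan:
    - [0,0.2,0,0,0]
    - [0,0.4,0,0,0]
    - [0,0.5,0,0,0]
    - [0,0.5,0,0,0]

```text
clock: 39.8
position: [0.5424, 0.1789, 0.084]
ee_rot: [2.331, 2.087, -0.016]
force: [-0.3, -15.3, 2.7]
width: 0.007
```

Call:
carry_out:
  plan:
    - [0,0.2,0,0,0]
    - [0,0.3,0,0,0]
    - [0,0.3,0,0,0]
    - [0,-1,0,0,0]
    - [0,-4,1,0,0]
    - [0,-6,6,0,0]
    - [7.8,-46.3,15,1.29,6]
    - [7.8,-46.3,15,1.29,6]
    - [7.8,-46.3,15,1.29,6]
    - [7.8,-46.3,15,1.29,6]
    - [7.8,-46.3,15,1.29,6]
    - [7.8,-46.3,15,1.29,6]
    - [7.8,-46.3,15,1.29,6]
    - [7.8,-46.3,15,1.29,6]
    - [7.8,-46.3,15,1.29,6]
    - [7.8,-46.3,15,1.29,6]
    - [7.8,-46.3,15,1.29,6]
    - [7.8,-46.3,15,1.29,6]
    - [7.8,-46.3,15,1.29,6]
    - [7.8,-46.3,15,1.29,6]

```text
clock: 41.8
position: [0.6207, -0.2825, 0.2338]
ee_rot: [0.604, 3.067, 0.0]
force: [0.0, 0.4, -0.5]
width: 0.653
```

```bash
python3 view.py 12; python3 - <<'E'
from h import *
im=cv2.imread("pics/t_12.png");im2=cv2.imread("pics/s_12.png")
print("yel",blobs("scene",im2[:,:,::-1],(14,120,60),(32,255,255),.046,(315,220,360,280),2))
print("knob",blobs("scene",im2[:,:,::-1],(0,150,60),(5,255,255),.122,(150,140,210,190),2))
a=cv2.resize(im[150:250,140:270],(650,500),interpolation=2)
cv2.imwrite("pics/m12.png",a)
r=im[:,:,::-1].astype(float)[196:216,202:222];w=np.clip(r[...,0]-r[...,2]-12,0,None);v,u=np.mgrid[196:216,202:222]
c=((w*u).sum()/w.sum(),(w*v).sum()/w.sum());print("recess",c,plane("top",[c],.045)*1000)
E
```

```text
41.9 [ 0.6206 -0.2831  0.234 ] [ 0.605  3.066 -0.   ] [-0.5  0.3  0.7] 0.653
orange z20
[210.8 205.5] 22.5 [549.2 211.5] [14.5 17.1] 0.6
[376.  176.6] 67.0 [ 631.3 -265.2] [13.8 55.2] 69.6
[304.7 168.5] 48.0 [656.  -58.6] [19.3 27.4] 78.0
blue z40
[303.5 172.3] 215.5 [640.  -52.3] [53.9 59.8] 75.1
yel [(array([328.4, 247.9]), 17.5, array([546.4, 206. ]), array([16.2, 22.3]), 86.9)]
knob [(array([178. , 160.4]), 3.0, array([ 620.9, -285.3]), array([ 5.4, 11.4]), 43.4)]
recess (np.float64(210.7315148782687), np.float64(205.44567177637512)) [[545.41454216 209.40157745  45.        ]]
```

View pics/m12.png

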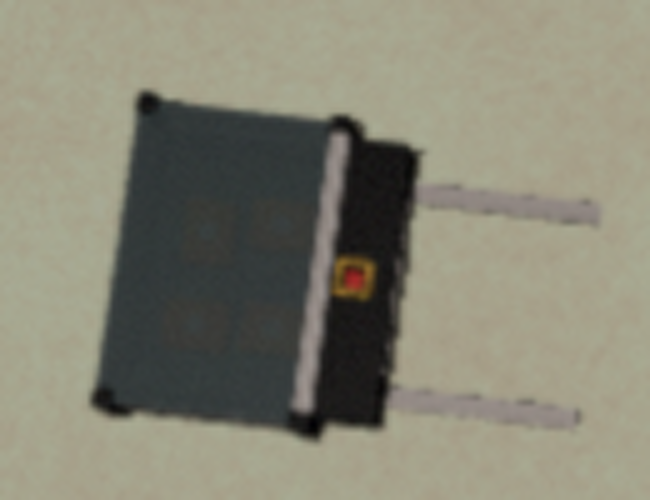

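The recess centroid is within 0.1 mm of its original home position, and the four relays are faintly visible under the cover. Now I'll return the lever.

Call:
carry_out:
  plan:
    - [0,-0.2,-4,0,6]
    - [0,-0.2,-7.8,0,6]
    - [0,-0.2,-7.8,0,6]
    - [0,-0.2,-7.8,0,2]
    - [0,-0.2,-7.8,0,2]
    - [0,-0.2,-7.8,0,2]
    - [0,-0.2,-7.8,0,2]
    - [0,-0.2,-7.8,0,2]
    - [0,-0.2,-7.8,0,2]
    - [0,-0.2,-7.8,0,2]
    - [0,-0.2,-6.8,0,2]
    - [0,-0.2,-5.9,0,2]
    - [0,-0.2,-5.9,0,2]
    - [-0.6,-1.6,-5.9,0,2]
    - [-1.1,-3,-5.9,0,2]
    - [-1.7,-4.4,-5.9,0,2]
    - [-2.25,-5.8,-5.9,0,2]
    - [-2.25,-5.8,-5.9,0,2]
    - [-2.25,-5.8,-5.9,0,2]
  squeeze: 25

```text
clock: 43.8
position: [0.5978, -0.3419, 0.1747]
ee_rot: [0.607, 3.066, 0.001]
force: [3.6, 1.2, -3.3]
width: 0.296
```

Call:
carry_out:
  plan:
    - [0,0,-0.8,0,2]
    - [0,0,-1.6,0,2]
    - [0,0,-2.0,0,2]
    - [0,0,-2.0,0,2]
    - [0,0,-2.0,0,5.5]
    - [0,0,-2.0,0,5.5]
    - [0,0,-2.0,0,5.5]
    - [0,0,-2.0,0,5.5]
    - [0,0,3,0,5.5]
    - [0,0,8,0,5.5]
    - [0,0,12,0,5.5]
    - [-12,0,15,0,5.5]
    - [-18,-10,15,0,5.5]
    - [-18,-10,15,0,5.5]
    - [-18,-10,15,0,5.5]
    - [-18,-10,15,0,5.5]
    - [-18,-10,15,0,5.5]

```text
clock: 45.5
position: [0.4144, -0.4446, 0.3253]
ee_rot: [0.616, 3.064, -0.001]
force: [0.2, -0.0, -0.7]
width: 0.599
```

```bash
python3 view.py 13; python3 - <<'E'
from h import *
im=cv2.imread("pics/t_13.png");im2=cv2.imread("pics/s_13.png")
k=blobs("scene",im2[:,:,::-1],(0,150,60),(5,255,255),.122,(150,135,210,190),2);print("knob",k)
kt=blobs("top",im[:,:,::-1],(0,170,80),(4,255,255),.122,(380,160,440,220),4);print(kt)
if k and kt: print(tri(kt[0][0],k[0][0]))
cv2.imwrite("pics/m13.png",cv2.resize(im2[100:320,60:420],None,fx=2.2,fy=2.2,interpolation=2))
E
```

```text
45.6 [ 0.4184 -0.4414  0.3244] [6.060e-01 3.066e+00 2.000e-03] [ 1.7  0.7 -0.3] 0.599
orange z20
[210.6 205.4] 23.0 [549.1 211.5] [17.2 14.4] 89.8
[376.2 176. ] 80.0 [ 634.  -265.8] [15.3 60.3] 67.5
[305.2 167.8] 39.5 [658.4 -59.2] [20.2 21.7] 71.0
blue z40
[303.7 172.4] 215.0 [640.3 -52.4] [53.9 60.4] 75.1
knob [(array([172.7, 150.9]), 8.5, array([ 599.7, -340.6]), array([11.7, 14.8]), 43.5)]
[(array([413.4, 181.5]), 25.0, array([ 596.5, -341. ]), array([16.7, 13.7]), 89.9)]
(array([ 597.2, -342.9,  120.2]), np.float64(0.8))
```

View pics/m13.png

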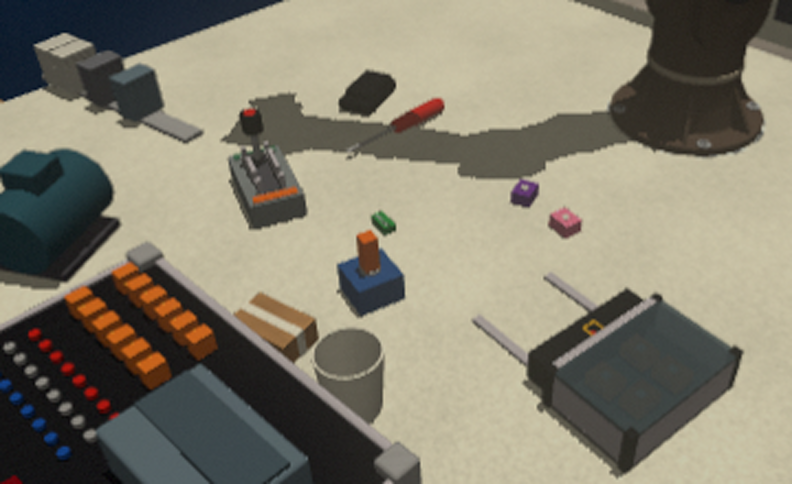

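```bash
python3 -c "
from cell import arm
print(arm.sign_off())"
```

```text
the job is handed in; nothing more can be done
None
```

The job is done and handed in at about 46 s on the robot's clock. I did the steps in the order asked:

- **Lever out:** I lifted the selector lever from the green run notch to the orange service notch.
- **Drawer out:** I held the red button down with the pin tool and pushed the drawer all the way out, until it met its stop.
- **Pin:** I put the pin tool back in its blue stand.
- **Relays:** I stood the four orange relays in the drawer. All four were upright in the top view before I closed it.
- **Drawer home:** I pushed the drawer in until it met a hard stop, with at least 15 N on the nose (a tooth takes about 10 N).
- **Lever back:** Only then did I return the lever to the green run notch.

**Last checks:**
- The knob is at (597.2, -342.9, 120.2) mm, within 0.4 mm of where it started.
- The recess on the drawer nose was back within about 0.1 mm of its home position, measured just before the lever move. It was still there to within a pixel in the last view.
- The pin stands upright in its stand, no relays are left on the bench, and four shapes show under the smoked cover.
- The phone, cup, carton, mouse, screwdriver, terminal block and the pink and purple look-alikes were never touched and look unmoved.

**Not tested or disagreeing:**
- I did not pull on the drawer to test the latch. That it holds is inferred from its position and the push force.
- Camera positions in the drawer read 2–4 mm off the arm's own; I allowed for this in placing the last two relays.

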